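# Check the dehumidifier's bucket switch and snap its cover on

## Robot

A 6-joint arm with a two-finger parallel gripper is mounted at the origin on the work surface. World frame = base frame: x ahead of the robot, y to its left, z up, the work surface at z = 0. Lengths are in mm, angles in degrees, forces in N, time in s.
With the tool pointing down it reaches from about 350 to 850 mm from the base axis. Payload 8.1 kg.
Tool frame: the origin (TCP) lies at the very end of the fingers, on their centre line; the grasp point (between the pads) lies r.tcp_to_grasp behind it (r.tcp_to_grasp is the distance from the TCP to the grasp point, in mm); z points along the fingers, y is the line along which they close (so a half turn about z gives the same grasp; the last joint's range is limited). The gripper opens to 85 mm and grips with 20 to 120 N. Pads are 22 mm wide; open, the fingers measure 114 mm over their backs; the gripper's body (76 mm by 85 mm) begins 54 mm behind the grasp point. The pads swing forward as they close: fully open they stand 13 mm farther back than shut.
Start: joints at [63.747, 7.471, 85.268, -0, 87.261, -4.893], TCP at [218.514, 558.8, 231.292] pointing down, gripper open.
Joint ranges: [-169.43, 169.43], [-51.17, 129.36], [1.28, 143.12], [-76.62, 256.62], [0, 156.53], [-152.29, 152.29]. Speed limits (degrees/s): [136.94, 136.94, 159.86, 180, 180, 180].

## Interface

Orientations are given as [roll, pitch, yaw] about the fixed x, y, z axes, in that order (R = Rz(yaw) Ry(pitch) Rx(roll)).
In Python, from bench import r gives the robot as it stands.
- The arm moves only by the shell command python3 -m handwheel 'ROWS' [OPENING] [FORCE]. ROWS is JSON, a list of rows, each a list of 4 numbers: the shift along the tool's x, y, z in m, then the turn about the tool's z in degrees. A call has 1 to 10 rows; each row shifts and turns the commanded pose from where the row before left it, along the tool's axes as they then stand; what a row does not reach is not made up. A row lasts 1/10 s, in which the tool goes at most 50 mm and 8.59 degrees, less where a joint would pass 70% of its speed; a pose out of reach is approached as far as the arm can. A call is refused whole if a number of a shift passes 0.05 or a number of a turn 8.59, either way. A call with a gripper value outside its range is refused whole. OPENING is the finger opening in m, from 0 to 0.0854, set as the call begins (- or left out, the last holds). The fingers move at their own pace and stop on an object; FORCE is the grip in N (left out, the last holds). Time passes only in rows, so rows that do not move let the fingers close. It gives the time, the measured TCP pose, the force, the opening and the grip force at its end, in the units of the state.
- r.sense(): the state, without advancing time (a new reading comes with each control period).
- r.snapshot(name): name is "side" or "top"; returns the picture (384x512x3 uint8, red, green, blue); there is no depth.
- r.camera_params(name): a dict with "fx", "fy", "cx", "cy" (pixels), "D" ([k1, k2, p1, p2, k3] as OpenCV has them; the pictures are not rectified), "R" (3x3) and "t" (3): a world point X has camera coordinates R X + t. Camera axes: x right, y down, z forward; pixel columns grow to the right and rows downward; lengths in mm; the calibration is good to about 2 mm. A picture is of the moment at which its call begins. camera_params takes no time and is no camera call.
- r.hand_in(): hands the job in; it is judged then, once.
The state is a dict: "time": time; "joint_pos": joint angles; "qd": joint speeds; "joint_efforts": joint torques, N m; "tool_pos": TCP position; "tcp_rot": TCP orientation; "ft_force": force on the tool from outside, world axes, zero at the start; "wrist_torque": the same for the moment, N m; "finger_gap": finger opening in mm; "grip_force": force on a finger pad.
Only numpy, scipy, OpenCV 4.12 (cv2) and the standard library are available. Lean on these libraries where they do the work, as an engineer would, in place of code of your own. Each camera call takes 0.05 s, during which the arm holds its last target. There are 200 camera calls.

## Task

The dehumidifier lies on its back with its bucket out so that its bucket switch can be checked before it is closed up. Press the switch's yellow roller down just until the switch clicks, hold it there for a moment without forcing the lever on into overtravel, and let it spring back. Then take the blue-grey cover from the trivet and push it straight down over the switch, its slot above the roller, until both snap hooks click over its end lips; let go, and leave the bucket, the red box, the pot and the carabiner where they are.

Things in the scene. Friction and masses are not known exactly. Their poses are not given: they have to be found in the camera images.
- dehumidifier: White dehumidifier on its back, fixed, 440 (x) x 220 (y) x 170 mm high. Origin: centre of its underside; x runs from its foot (near the robot) to its control strip, z up. Along x: open bucket bay, then a 104 mm long ledge (header) with the switch, 58 mm below the top face, then the upper body, its wall 62 mm to +x of the switch. Side walls 6 mm thick, 170 mm high, 104 mm either side of the middle.
- seat (a point): Middle of the cover's seat on the ledge floor, midway between the snap hooks, 112 mm above the work surface; axes as dehumidifier, (-26, 0, 112) mm in its frame. On it a grey plinth that the cover goes round, 6 mm high, tapering from 38 (x) x 80 (y) to 32 x 74 mm, bearing the black switch, 18 (x) x 50 mm, y = -36 to +14, top 28 mm above the floor.
- roller (a point): Centre of the yellow, freely turning roller (diameter 14 mm, 16 mm wide along x) at the free end of the steel switch lever. Free, it lies 27 mm to +y of the seat's middle, its centre 42 mm and its top 49 mm above the ledge floor. It is pressed straight down; nothing stands above it.
- lever (a joint): Switch lever, 60 mm from hinge to roller centre. 0 = free, grows as the roller is pressed down. The switch clicks at 0.13 rad = 8 mm down, about 4 N at the roller; beyond 0.24 rad = 14 mm down, about 6.5 N, is overtravel, which strains it. Midway is about 0.18 rad, 11 mm, 5 N. Sprung: 1 N to start moving, then about 0.4 N per mm; it springs back by itself.
- hook_left (a joint): Black snap hook at the +y end of the seat, 12 mm wide, 21 mm tall above the ledge floor, stem 65.5 mm from the seat's middle. 0 = upright at rest, grows as it bends outwards. Its barb points to the middle: nose 59.5 mm from the middle, flat underside 6.5 mm above the floor. The sloping top lets a lip pushed down bend it by about 0.12 rad before it snaps back.
- hook_right (a joint): The same hook at the -y end of the seat, bending the other way. Both together take about 4 to 12 N of downward push to snap.
- cover: Blue-grey plastic splash cover, loose, 55 to 115 g, open below, standing upright on the trivet. 52 (x) x 104 (y) x 55 mm high, inside 46 x 98 mm; at the foot of each y end a lip 10 mm long, 36 mm wide, 5 mm thick (124 mm over the lips). Origin: centre of its underside, z up. Fitted, its origin and axes match seat. Grip across its x width, high on the ribbed sides.
- slot (a point): Centre of the slot in the cover's top, 18 (x) x 32 mm (y), 28 mm to +y of the cover's middle and 55 mm above its underside; it belongs above the roller.
- trivet: Dark teal round silicone trivet, diameter 170 mm, 8 mm thick, fixed; the cover stands on it. Origin: centre of its underside. To the left or right of the dehumidifier.
- bucket: The pulled-out bucket, loose bystander, clear, 116 x 214 mm on the ground, with a white front panel 244 mm high. Origin: centre of its underside.
- red_box: Red plastic box with a flip-top lid, closed, loose bystander, 114 x 174 x 66 mm. Origin: centre of its underside.
- pot: Blue ceramic planter pot, loose bystander, diameter 120 mm, 115 mm high. Origin: centre of its underside.
- carabiner: Chrome carabiner, loose bystander, 80 x 50 x 8 mm, lying flat on the lid of the red box. Origin: its middle on its underside.
Mind the look-alikes: they are no part of the job. There is more than one size of the cover; the one meant has the size given above.

How it is judged (in metres and radians):
On the way, in this order (a step that is already met when the one before it is completed fails the run):
1. the roller is pressed until the switch has clicked and is held there, short of overtravel (value of joint lever between 0.13 and 0.24 rad), for 0.3 s.
2. the lever is let go and has sprung back free (value of joint lever below 0.03 rad), for 0.1 s.
At the end, for the whole second after the job is handed in: The cover is released and at rest on its seat: within 3 mm in height and 5 (y) or 6 mm (x) sideways, tilt under 0.06 rad, slot at the roller's end; both hooks upright again over its lips (under 0.05 rad); the lever free (under 0.03 rad) (z of cover in the frame of seat between -0.003 and 0.003 m and x of cover in the frame of seat between -0.006 and 0.006 m and y of slot in the frame of seat between 0.023 and 0.033 m and angle between cover's own z axis and vertical below 0.06 rad and value of joint each of hook_left, hook_right below 0.05 rad and value of joint lever below 0.03 rad and linear speed of cover below 0.02 m/s); the robot touches nothing.
It fails at once if the switch lever is pushed into overtravel (beyond 0.24 rad) (value of joint lever above 0.24 rad).
It fails at once if the bucket, the red box, the pot or the carabiner is moved by more than 20 mm (distance of any of bucket, red_box, pot, carabiner from where it was at the start of the episode above 0.02 m).
It also fails if it takes over 54 s, if anything falls off the work surface, if the arm or the gripper's body presses on something with over 40 N, if the wrist force passes 120 N, or if a joint passes its speed limit or range.

## Working session

There is one attempt and no reset: what is moved stays moved. The work goes in short steps, Python scripts to look and compute and a shell command to move; the robot and the scene stay as the last step left them, time stands still between calls to the robot, and variables do not carry over. Pictures are saved under pics/ and viewed, at most 10 in all, crops included, and the job is handed in when it is done.

```bash
ls; mkdir -p pics; cat > h.py <<'E'
import numpy as np, cv2
from bench import r
def cam(n):
    p=r.camera_params(n);K=np.array([[p['fx'],0,p['cx']],[0,p['fy'],p['cy']],[0,0,1.]])
    return K,np.array(p['D'],float),np.array(p['R'],float),np.array(p['t'],float)
def ray(n,uv):
    K,D,R,t=cam(n);q=cv2.undistortPoints(np.array([[uv]],float),K,D)[0,0]
    return -R.T@t, R.T@np.array([q[0],q[1],1.])
def onz(n,uv,z):
    c,d=ray(n,uv);return c+d*(z-c[2])/d[2]
def proj(n,X):
    K,D,R,t=cam(n);return cv2.projectPoints(np.array(X,float).reshape(-1,1,3),cv2.Rodrigues(R)[0],t,K,D)[0][:,0]
def two(a,b):
    (c,d),(e,f)=ray('top',a),ray('side',b)
    d/=np.linalg.norm(d);f/=np.linalg.norm(f)
    s=np.linalg.lstsq(np.c_[d,-f],e-c,rcond=None)[0]
    p,q=c+s[0]*d,e+s[1]*f;return (p+q)/2,np.linalg.norm(p-q)
E
python3 - <<'E'
from h import *
for n in('top','side'):
    im=r.snapshot(n);cv2.imwrite(f'pics/{n}0.png',im[:,:,::-1]);p=r.camera_params(n);print(n,-np.array(p['R']).T@p['t'],p['fx'])
print(r.sense(),r.tcp_to_grasp)
E
```

```text
pics
top [ 402.76081245   16.96764457 1150.8365543 ] 374.64141317827506
side [ 119.51847106 -907.57872981 1059.92525244] 496.92655016173893
{'time': 0.1, 'joint_pos': array([ 6.37466324e+01,  7.51111724e+00,  8.53228630e+01, -5.08797448e-04,
        8.72622333e+01, -4.89110154e+00]), 'qd': array([-0.07572671, -0.17147813, -0.11793971, -0.10958156,  0.13225284,
        0.02843986]), 'joint_efforts': array([ 2.01123134e-03, -5.70960045e+01, -5.01937795e+01, -8.87390615e-05,
        8.33817234e-03,  3.20651554e-05]), 'tool_pos': array([218.30070217, 558.34483432, 230.34752616]), 'tcp_rot': array([-1.79904093e+02, -7.69704722e-03,  1.58637752e+02]), 'ft_force': array([-0.49525129, -0.83621834,  0.95104646]), 'wrist_torque': array([-0.03198603, -0.02875115,  0.00559914]), 'grip_force': 0.0, 'finger_gap': 85.26442316800615} 18.700000000000003
```

View pics/top0.png

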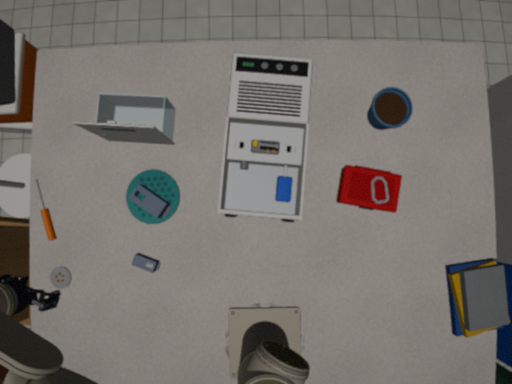

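View pics/side0.png

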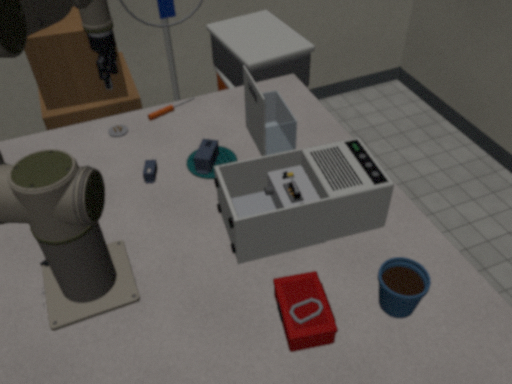

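The top view has world +x up and +y left. Two pieces could be the cover: the one on the trivet at top (151,200) / side (206,153), and a smaller one on the bare table at top (146,262) / side (150,170). The trivet one fits, since it stands on the trivet and is the larger. I'll confirm that in one enlarged composite, along with the switch.

```bash
python3 - <<'E'
from h import *
t=cv2.imread('pics/top0.png');s=cv2.imread('pics/side0.png')
f=lambda im,x,y,w,h:cv2.resize(im[y:y+h,x:x+w],(400,300),interpolation=cv2.INTER_CUBIC)
cv2.imwrite('pics/c1.png',np.vstack([np.hstack([f(t,110,165,80,60),f(t,225,115,80,60)]),np.hstack([f(s,170,125,80,60),f(s,250,155,80,60)])]))
# dehumidifier outline corners (white) top, and trivet, small cover length
print(onz('top',(151,200),63),onz('top',(265,146),150), onz('top',(146,262),30))
hsv=cv2.cvtColor(t,cv2.COLOR_BGR2HSV)
def m(lo,hi,x0,y0,x1,y1,mn=15):
    k=cv2.inRange(hsv,lo,hi);z=np.zeros_like(k);z[y0:y1,x0:x1]=k[y0:y1,x0:x1];c=cv2.findContours(z,0,2)[0]
    return [(cv2.minAreaRect(q),cv2.contourArea(q)) for q in c if cv2.contourArea(q)>mn]
print(hsv[200,151],hsv[262,146],hsv[205,135],hsv[185,175])
print(m((105,40,0),(130,255,255),120,165,185,275))
E
```

```text
[438.38932334 327.7570325   63.        ] [576.57212294  -7.02052642 150.        ] [253.09938847 353.60152607  30.        ]
[108  51 100] [108  37 103] [ 90 150  85] [ 90 168  91]
[(((145.84164428710938, 262.9434509277344), (25.628829956054688, 11.70450496673584), 19.653823852539062), 247.0), (((150.2465057373047, 201.80191040039062), (39.796058654785156, 17.667306900024414), 34.82448959350586), 619.5)]
```

View pics/c1.png

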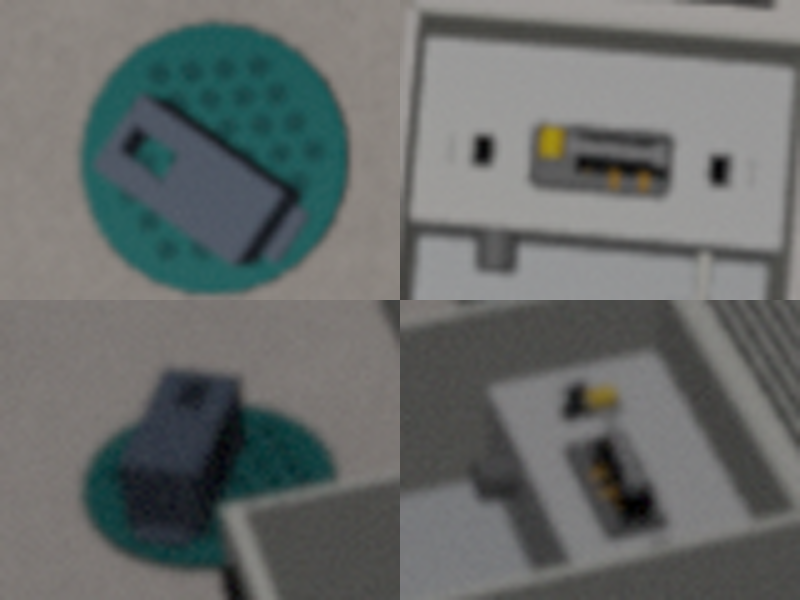

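The trivet piece has the 18x32 slot near its upper-left end and lips at its feet, and the roller, both hooks and the plinth are visible. Next: the measurements.

```bash
cat > m.py <<'E'
from h import *
t=cv2.imread('pics/top0.png');s=cv2.imread('pics/side0.png')
def cen(im,lo,hi,box,hs=True,w=None):
    x0,y0,x1,y1=box;g=cv2.cvtColor(im,cv2.COLOR_BGR2HSV)[y0:y1,x0:x1]
    k=cv2.inRange(g,lo,hi)>0;ys,xs=np.nonzero(k);return np.array([xs.mean()+x0,ys.mean()+y0]),k.sum()
ru,n1=cen(t,(22,120,90),(35,255,255),(225,130,265,160));rs,n2=cen(s,(22,120,90),(35,255,255),(280,165,305,183))
print('roller',ru,n1,rs,n2,two(ru,rs),onz('top',ru,158))
hl,a=cen(t,(0,0,0),(180,255,70),(237,138,247,152));hr,b=cen(t,(0,0,0),(180,255,70),(283,143,295,156))
L,R_=onz('top',hl,131),onz('top',hr,131);d=L-R_
print('hooks',hl,a,hr,b,L,R_,np.linalg.norm(d),'mid',(L+R_)/2,'yaw',np.degrees(np.arctan2(-d[0],d[1])))
g=cv2.cvtColor(t,cv2.COLOR_BGR2HSV)
cs=np.array([[145,95],[95,165],[245,265],[297,190]])/5+[110,165]
P=[onz('top',c-0.4,63)[:2] for c in cs]
print('cover',np.mean(P,0),[np.linalg.norm(P[i]-P[i-1]) for i in range(4)])
d=(P[0]+P[1]-P[2]-P[3]);print('yaw',np.degrees(np.arctan2(-d[0],d[1])))
d2=P[0]-P[1]+P[3]-P[2];print('yaw2',np.degrees(np.arctan2(d2[1],d2[0])))
k=cv2.inRange(g,(80,100,30),(100,255,255));k[:165]=0;k[230:]=0;k[:,:120]=0;k[:,185:]=0
e=cv2.minEnclosingCircle(np.vstack(cv2.findContours(k,0,2)[0]));print('trivet',e,onz('top',e[0],8))
E
python3 m.py
```

```text
roller [254.92592593 143.        ] 27 [289.83333333 173.91666667] 12 (array([583.88475941,  20.04528169, 156.76910254]), np.float64(0.20040692585382816)) [583.75740769  20.01112863 158.        ]
hooks [241.  144.5] 14 [288.15384615 149.        ] 13 [585.16252726  58.48233106 131.        ] [570.55327288 -70.99254775 131.        ] 130.29648712040458 mid [577.85790007  -6.25510835 131.        ] yaw -6.4377211854431495
cover [437.5732574  334.93891185] [np.float64(107.39843024480524), np.float64(50.750865847397606), np.float64(108.00012816062308), np.float64(53.35326566467295)]
yaw -32.89402531583538
yaw2 -35.93932716024594
trivet ((152.57691955566406, 196.34616088867188), 26.483606338500977) [451.38608627 338.51609787   8.        ]
```

The trivet piece measures about 107 x 52 mm, so it is the right one. Tool closed, turn to match the seat yaw first.

```bash
python3 -m handwheel '[[0,0,-0.01,8.35],[0,0,-0.01,8.35],[0,0,0,8.35],[0,0,0,8.35],[0,0,0,8.35],[0,0,0,8.35],[0,0,0,8.35],[0,0,0,8.35],[0,0,0,8.35],[0,0,0,0]]' 0 30
cat >> h.py <<'E'
def go(x,y,z,yaw):
    s=r.sense();p=s['tool_pos'];w=np.radians(s['tcp_rot'][2]);d=np.array([x,y,z])-p
    print('t',s['time'],'pos',p.round(1),'rot',s['tcp_rot'].round(2),'F',s['ft_force'].round(1),'gap',round(s['finger_gap'],1),s['grip_force'])
    dx=d[0]*np.cos(w)+d[1]*np.sin(w);dy=d[0]*np.sin(w)-d[1]*np.cos(w)
    print('tool shift mm',round(dx,1),round(dy,1),round(-d[2],1),'turn',round((s['tcp_rot'][2]-yaw+180)%360-180,2))
E
python3 -c "
from h import *
go(583,21,230,83.6)"
```

```text
time: 1.1
tool_pos: [218.4, 558.5, 250.7]
tcp_rot: [-180.0, 0.1, 83.3]
ft_force: [-0.4, -0.3, -0.3]
finger_gap: -0.4
grip_force: 0.0
t 1.1 pos [218.4 558.5 250.7] rot [-1.7998e+02  6.0000e-02  8.3350e+01] F [-0.4 -0.3 -0.3] gap -0.4 0.0
tool shift mm -491.7 424.4 20.7 turn -0.25
```

```bash
python3 -m handwheel '[[-0.037,0.032,0,0],[-0.037,0.032,0,0],[-0.037,0.032,0,0],[-0.037,0.032,0,0],[-0.037,0.032,0,0],[-0.037,0.032,0,0],[-0.037,0.032,0,0],[-0.037,0.032,0,0],[-0.037,0.032,0,0],[0,0,0,0]]'
python3 -c "
from h import *
go(583,21,230,83.6)"
```

```text
time: 2.1
tool_pos: [469.4, 190.3, 251.0]
tcp_rot: [180.0, 0.1, 83.4]
ft_force: [-0.4, -0.2, 0.2]
finger_gap: -0.1
grip_force: 0.0
t 2.1 pos [469.4 190.3 251. ] rot [1.7995e+02 1.1000e-01 8.3410e+01] F [-0.4 -0.2  0.2] gap -0.1 0.0
tool shift mm -155.1 132.3 21.0 turn -0.19
```

```bash
python3 -m handwheel '[[-0.035,0.03,0,0],[-0.035,0.03,0,0],[-0.035,0.03,0,0],[-0.035,0.03,0,0],[-0.015,0.0123,0.02,-0.2],[0,0,0.02,0],[0,0,0.02,0],[0,0,0,0],[0,0,0,0]]'
python3 -c "
from h import *
go(583.3,21,150,83.6)
for n in('top','side'):
    im=r.snapshot(n)[:,:,::-1];cv2.imwrite(f'pics/{n}1.png',im)
    print(n,proj(n,[r.sense()['tool_pos'],[583.5,20,154]]))
t=cv2.imread('pics/top1.png');s=cv2.imread('pics/side1.png')
cv2.imwrite('pics/c2.png',np.hstack([cv2.resize(t[105:185,215:295],(400,400)),cv2.resize(s[110:190,250:330],(400,400))]))"
```

```text
time: 3.0
tool_pos: [580.3, 26.9, 191.2]
tcp_rot: [-179.9, -0.0, 83.8]
ft_force: [-0.2, 0.1, 1.3]
finger_gap: 0.0
grip_force: 0.0
t 3.0 pos [580.3  26.9 191.2] rot [-179.93   -0.     83.85] F [-0.2  0.1  1.3] gap 0.0 0.0
tool shift mm -5.5 3.6 41.2 turn 0.25
top [[252.24048483 141.68672589]
 [254.94040489 143.36202693]]
side [[288.32190314 162.64102892]
 [289.72544044 174.71314272]]
```

View pics/c2.png

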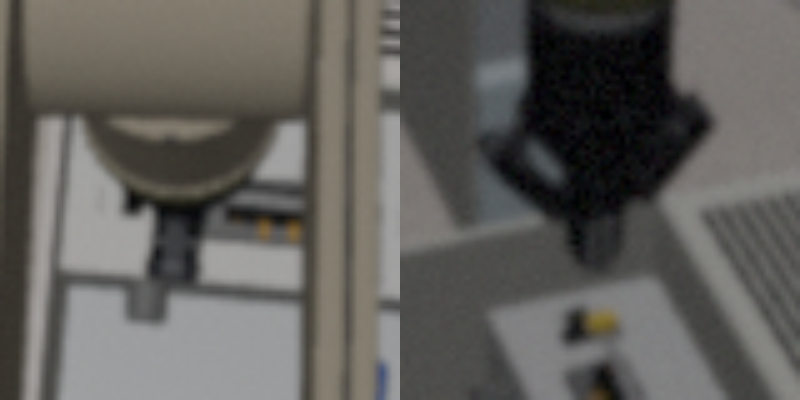

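The side view shows the fingertips at about (289,163), over the roller at (290,174), which agrees with the projection. Correct, then lower to just above it.

```bash
python3 -m handwheel '[[-0.0055,0.0036,0.01,0.25],[0,0,0.01,0],[0,0,0.005,0],[0,0,0,0],[0,0,0,0],[0,0,0,0]]'; python3 -m handwheel '[[0,0,0.002,0],[0,0,0.002,0],[0,0,0.002,0],[0,0,0,0],[0,0,0,0]]'
```

```text
time: 3.7
tool_pos: [583.9, 20.5, 166.6]
tcp_rot: [180.0, -0.0, 83.4]
ft_force: [-0.9, -0.3, -0.6]
finger_gap: -0.1
grip_force: 0.0
time: 4.2
tool_pos: [583.8, 20.4, 160.4]
tcp_rot: [180.0, -0.0, 83.4]
ft_force: [0.1, -0.3, 0.7]
finger_gap: -0.1
grip_force: 0.5
```

```bash
python3 -m handwheel '[[0,0,0.002,0],[0,0,0.002,0],[0,0,0.002,0],[0,0,0,0],[0,0,0,0]]';python3 -m handwheel '[[0,0,0.002,0],[0,0,0,0],[0,0,0,0]]'
```

```text
time: 4.7
tool_pos: [583.9, 20.4, 154.5]
tcp_rot: [180.0, 0.0, 83.4]
ft_force: [-1.1, -1.2, 3.6]
finger_gap: -0.3
grip_force: 1.6
time: 5.0
tool_pos: [583.9, 20.4, 152.4]
tcp_rot: [180.0, 0.0, 83.4]
ft_force: [-0.1, -0.7, 3.7]
finger_gap: -0.3
grip_force: 2.0
```

```bash
python3 -m handwheel '[[0,0,0.001,0],[0,0,0.0012,0],[0,0,0,0],[0,0,0,0],[0,0,0,0]]';for i in 1 2; do python3 -m handwheel '[[0,0,0,0]]' | grep -E 'force|pos'; done
```

```text
time: 5.5
tool_pos: [583.9, 20.4, 150.2]
tcp_rot: [180.0, 0.0, 83.4]
ft_force: [-1.0, -0.1, 5.1]
finger_gap: 0.2
grip_force: 2.4
tool_pos: [583.9, 20.4, 150.2]
ft_force: [-0.0, -0.7, 4.6]
grip_force: 2.4
tool_pos: [583.8, 20.4, 150.2]
ft_force: [-0.5, -0.0, 4.6]
grip_force: 2.4
```

Both height and force put it mid-window. Hold briefly, then release and rise while turning towards the cover.

```bash
python3 -m handwheel '[[0,0,0,0],[0,0,0,0],[0,0,-0.01,0],[0,0,-0.02,0],[0,0,-0.03,0],[0,0,-0.03,7],[0,0,0,7],[0,0,0,7],[0,0,0,7],[0,0,0,0]]' 0.0854
python3 -c "
from h import *
go(437.6,334.9,230,55.5)"
```

```text
time: 6.7
tool_pos: [583.4, 20.4, 240.1]
tcp_rot: [-180.0, 0.0, 55.3]
ft_force: [0.4, -0.2, 0.5]
finger_gap: 85.6
grip_force: 0.0
t 6.7 pos [583.4  20.4 240.1] rot [-1.7996e+02  3.0000e-02  5.5330e+01] F [ 0.4 -0.2  0.5] gap 85.6 0.0
tool shift mm 175.7 -298.8 10.1 turn -0.17
```

The bucket's 244 mm panel starts near (526,220), so I go round it through (450,100).

```bash
python3 -m handwheel '[[-0.0025,-0.0385,0,0],[-0.0025,-0.0385,0,0],[-0.0025,-0.0385,0,0],[-0.0025,-0.0385,0,0],[0.037,-0.029,0,0],[0.037,-0.029,0,0],[0.037,-0.029,0,0],[0.037,-0.029,0,0],[0,0,0,0],[0,0,0,0]]'
python3 -c "
from h import *
go(437.6,334.9,130,55.5)
p=r.sense()['tool_pos'];a=cv2.imread('pics/top0.png')
im=r.snapshot('side')[:,:,::-1];cv2.imwrite('pics/side2.png',im)
s=cv2.imread('pics/side0.png')
f=lambda im,x,y,w,h:cv2.resize(im[y:y+h,x:x+w],(400,400),interpolation=cv2.INTER_CUBIC)
cv2.imwrite('pics/c3.png',np.hstack([f(im,250,150,80,80),f(s,170,110,80,80)]))
# slot + top face from original top picture, better estimate
t=cv2.imread('pics/top0.png')[160:230,115:190];g=cv2.cvtColor(t,cv2.COLOR_BGR2HSV)
k=cv2.inRange(g,(103,35,85),(125,140,255));c=max(cv2.findContours(k,0,2)[0],key=cv2.contourArea);q=cv2.boxPoints(cv2.minAreaRect(c))+[115,160]
P=np.array([onz('top',u,63)[:2] for u in q]);print(q,P,P.mean(0),[np.linalg.norm(P[i]-P[i-1]) for i in range(4)])
# tilted view: expected pixel corners at estimates
"
```

```text
time: 7.7
tool_pos: [439.0, 288.0, 239.8]
tcp_rot: [-180.0, 0.1, 55.8]
ft_force: [0.4, -0.2, -0.0]
finger_gap: 85.6
grip_force: 0.0
t 7.7 pos [439.  288.  239.8] rot [-1.7998e+02  7.0000e-02  5.5760e+01] F [ 0.4 -0.2 -0. ] gap 85.6 0.0
tool shift mm 38.0 -27.6 109.8 turn 0.26
[[128.57294559 197.89389801]
 [138.0265274  184.14323235]
 [165.78249359 203.22545624]
 [156.32891083 216.97612   ]] [[445.51476703 395.2739967 ]
 [485.67491686 366.8329801 ]
 [428.33967026 283.76073717]
 [388.51878913 311.97633526]] [437.01203582 339.46101231] [np.float64(100.93087683409374), np.float64(49.21106644150561), np.float64(100.93724807217426), np.float64(48.80391941015442)]
```

View pics/c3.png

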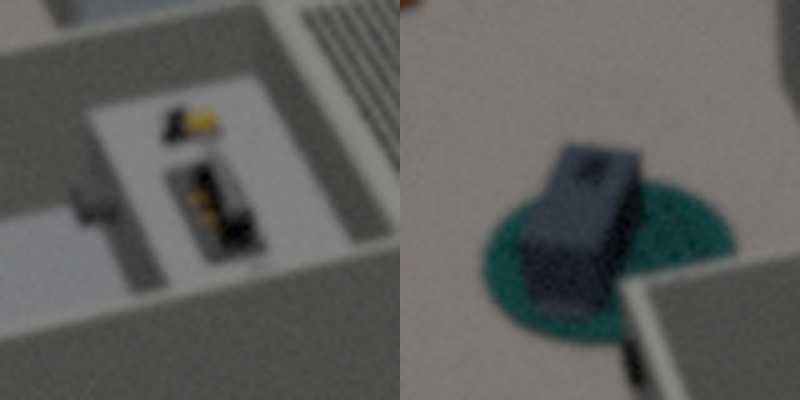

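The roller is back at its free place in the side view (290,174). The cover's top face has corners at about (204,139), (218,140), (195,158) and (211,160) in the side picture. I use these as the second fix.

```bash
python3 -c "
from h import *
for c in [(203.6,138.8),(217.6,139.8),(195,158),(210.6,159.6)]: print(onz('side',c,63)[:2].round(1))
print(onz('side',np.mean([(203.6,138.8),(217.6,139.8),(195,158),(210.6,159.6)],0),63))
s=[139.8,196.8];print('slot',onz('top',(140.2,195.3),63)) 
go(437.3,336.5,100,55.5)"
```

```text
[447.  392.2]
[487.6 368.1]
[390.6 307.7]
[433.2 280. ]
[439.02352595 336.01023039  63.        ]
slot [452.66035396 360.16783373  63.        ]
t 7.75 pos [439.4 287.  239.8] rot [-1.800e+02  7.000e-02  5.563e+01] F [ 0.3 -0.6  1.6] gap 85.5 0.0
tool shift mm 39.7 -29.7 139.8 turn 0.13
```

```bash
python3 -m handwheel '[[0.02,-0.0147,0.01,0.13],[0.0205,-0.0147,0.02,0],[0,0,0.03,0],[0,0,0.03,0],[0,0,0.03,0],[0,0,0.01,0],[0,0,0,0],[0,0,0,0]]'
python3 -c "
from h import *
go(438,337,30,55.5)"
```

```text
time: 8.55
tool_pos: [439.5, 337.0, 111.6]
tcp_rot: [180.0, -0.1, 55.3]
ft_force: [0.2, -1.1, 0.5]
finger_gap: 85.6
grip_force: 0.0
t 8.55 pos [439.5 337.  111.6] rot [ 1.7996e+02 -8.0000e-02  5.5270e+01] F [ 0.2 -1.1  0.5] gap 85.6 0.0
tool shift mm -0.9 -1.3 81.6 turn -0.23
```

```bash
python3 -m handwheel '[[-0.001,-0.0013,0.02,-0.2],[0,0,0.02,0],[0,0,0.02,0],[0,0,0.02,0],[0,0,0.0015,0],[0,0,0,0],[0,0,0,0]]'; python3 -m handwheel '[[0,0,0,0],[0,0,0,0],[0,0,0,0],[0,0,0,0],[0,0,0,0],[0,0,0,0],[0,0,0,0]]' 0.04 45
```

```text
time: 9.25
tool_pos: [438.3, 338.0, 30.8]
tcp_rot: [179.9, -0.2, 55.5]
ft_force: [-0.0, -0.3, 0.6]
finger_gap: 85.7
grip_force: 0.0
time: 9.95
tool_pos: [437.6, 337.7, 29.7]
tcp_rot: [180.0, -0.1, 55.5]
ft_force: [-1.0, -1.0, 5.4]
finger_gap: 51.3
grip_force: 48.0
```

Gripped at 51 mm. Lift.

```bash
python3 -m handwheel '[[0,0,-0.01,0],[0,0,-0.03,0],[0,0,-0.04,0],[0,0,-0.04,0],[0,0,-0.04,0],[0,0,-0.04,0],[0,0,-0.005,0],[0,0,0,0],[0,0,0,0]]'
python3 -c "
from h import *
go(450,110,235,83.6)"
```

```text
time: 10.85
tool_pos: [436.2, 336.8, 232.4]
tcp_rot: [-180.0, 0.1, 55.5]
ft_force: [-0.6, -0.5, -1.0]
finger_gap: 51.4
grip_force: 47.3
t 10.85 pos [436.2 336.8 232.4] rot [-1.7996e+02  1.0000e-01  5.5510e+01] F [-0.6 -0.5 -1. ] gap 51.4 47.28238105773926
tool shift mm -179.1 139.8 -2.6 turn -28.09
```

```bash
python3 -m handwheel '[[-0.036,0.028,0,0],[-0.036,0.028,0,0],[-0.036,0.028,0,0],[-0.036,0.028,0,0],[-0.036,0.028,0,0],[0,0,0,-7],[0,0,0,-7],[0,0,0,-7],[0,0,0,-7],[0,0,0,0]]'
python3 -c "
from h import *
go(578,-6,235,83.6)"
```

```text
time: 11.85
tool_pos: [449.2, 109.3, 231.4]
tcp_rot: [-179.8, 0.1, 83.6]
ft_force: [-0.4, 0.6, -0.7]
finger_gap: 51.3
grip_force: 47.4
t 11.85 pos [449.2 109.3 231.4] rot [-1.7978e+02  5.0000e-02  8.3610e+01] F [-0.4  0.6 -0.7] gap 51.3 47.395867109298706
tool shift mm -100.2 140.9 -3.6 turn 0.01
```

```bash
python3 -m handwheel '[[-0.025,0.035,0,0],[-0.025,0.035,0,0],[-0.025,0.035,0,0],[-0.025,0.035,0,0],[0,0,0,0],[0,0,0,0],[0,0,0,0]]'
python3 -c "
from h import *
go(578,-6,195,83.6)
p=r.sense()['tool_pos']
for n in('top','side'):
    cv2.imwrite(f'pics/{n}3.png',r.snapshot(n)[:,:,::-1])
t=cv2.imread('pics/top3.png');s=cv2.imread('pics/side3.png')
cv2.imwrite('pics/c4.png',np.hstack([cv2.resize(t[100:180,215:295],(400,400)),cv2.resize(s[110:190,250:330],(400,400))]))
w=np.radians(-6.4);ex=np.array([np.cos(w),np.sin(w),0]);ey=np.array([-np.sin(w),np.cos(w),0])
for a,b,c in [(-26,-52,33),(26,-52,33),(-26,52,33),(-26,-52,-22),(26,-52,-22),(-18,-62,-22)]:
    print((a,b,c),proj('side',p+a*ex+b*ey+[0,0,c]).round(1))
"
```

```text
time: 12.55
tool_pos: [577.2, -4.9, 232.7]
tcp_rot: [-179.9, -0.0, 83.4]
ft_force: [-0.2, 0.6, 0.1]
finger_gap: 51.8
grip_force: 47.5
t 12.55 pos [577.2  -4.9 232.7] rot [-1.7989e+02 -2.0000e-02  8.3430e+01] F [-0.2  0.6  0.1] gap 51.8 47.53638982772827
tool shift mm -1.0 0.9 37.7 turn -0.17
(-26, -52, 33) [[289.7 162.8]]
(26, -52, 33) [[309.4 158.8]]
(-26, 52, 33) [[276.9 138.6]]
(-26, -52, -22) [[289.2 179.3]]
(26, -52, -22) [[308.3 175.3]]
(-18, -62, -22) [[293.5 181.2]]
```

View pics/c4.png

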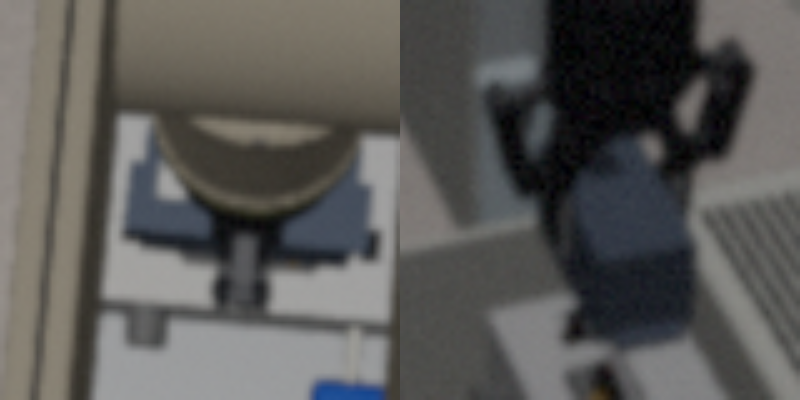

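The cover is in hand above the seat: slot end at top left, near top edge about (286,162)-(308,160) in the side picture. Next I measure its yaw and centre in the hand from edge pixels.

```bash
python3 - <<'E'
from h import *
t=cv2.imread('pics/top3.png');g=cv2.cvtColor(t,cv2.COLOR_BGR2HSV)
s=cv2.imread('pics/side3.png')
k=((g[...,0]>98)&(g[...,0]<130)&(g[...,1]>50)&(g[...,2]>60))
for y in range(122,160): print(y,''.join('#' if v else '.' for v in k[y,234:296]))
z=232.7+33
# lower edge per column
low=[]
for x in list(range(243,256))+list(range(272,287)):
    c=t[138:158,x].astype(float).sum(1);c=cv2.GaussianBlur(c[:,None],(1,3),0)[:,0]
    yy=[y for y in range(138,158) if k[y,x]]
    if yy: low.append((x,max(yy)))
low=np.array(low);P=np.array([onz('top',(x,y+.5),z)[:2] for x,y in low])
f=np.polyfit(P[:,1],P[:,0],1);print('low edge',low.tolist(),'yaw',-np.degrees(np.arctan(f[0])),'x at y=-5',np.polyval(f,-5))
g=s[150:185,280:315].max(2)
for i,row in enumerate(g): print(150+i,' '.join(f'{v:3d}' for v in row))
E
```

```text
122 ..............................................................
123 ..............................................................
124 ..............................................................
125 ..............................................................
126 ..............................................................
127 ..............................................................
128 ..............................................................
129 ..............................................................
130 ...........#..................................................
131 ...........#..................................................
132 ...........#..................................................
133 .........###..................................................
134 ........###........................................#..........
135 ........###........................................#..........
136 ........###......................................###..........
137 ........###......................................####.........
138 ........###.............
[... 6182 characters left out ...]
 121 125 127 129 128 123 116 105  92  84  82  95 107 114 116 122 122 125 126 127 131 130 128 127 122 107  93  73  69  69  71
181 130 128 129 128 128 127 125 121 118 114 102  94  91  91  95 106 119 126 127 131 129 129 128 131 130 131 129 130 127 122 104  86  72  66  67
182 129 130 128 123 120 119 116 112 100  85  74  74  81  92  97 106 120 125 129 130 130 132 132 131 131 128 130 131 130 126 114  96  77  69  71
183 131 129 124 115 107 100  96  85  75  55  41  53  69  85  92  98 117 124 130 131 131 129 131 130 131 132 130 131 133 132 123 107  87  71  67
184 129 129 118  96  87  85  82  69  59  36  25  35  55  78  92  97 107 122 126 134 130 129 129 132 132 131 133 129 130 131 125 117  94  78  69
```

```bash
python3 - <<'E'
from h import *
z=265.7
a=onz('top',(240.6,145.2),z)[:2];b=onz('top',(287.9,149.3),z)[:2];w=np.radians(-6.5)
print(a,b,np.linalg.norm(a-b));m=(a+b)/2
print('centre',m+26*np.array([np.cos(w),np.sin(w)]))
for v in (137,141,144): print(onz('top',(240.6,v),z)[:2],onz('top',(287.6,v+4),z)[:2])
E
```

```text
[559.39589249  53.97594328] [547.67677522 -58.75144139] 113.33490620097662
centre [579.3692021   -5.33103261]
[579.25753637  53.73108895] [567.74345773 -58.5046639 ]
[569.55750347  53.85019775] [558.0666146  -58.27687991]
[562.29681575  53.93994448] [550.82275937 -58.10766833]
```

The cover sits centred in the grip and its yaw of -6.6° matches the seat. Go down to just above the hooks.

```bash
python3 -m handwheel '[[-0.0012,0.0014,0.01,0],[0,0,0.02,0],[0,0,0.02,0],[0,0,0.015,0],[0,0,0.005,0],[0,0,0,0],[0,0,0,0],[0,0,0,0]]'
python3 -c "
from h import *
go(578.5,-6.3,133.7,83.5)"
```

```text
time: 13.45
tool_pos: [580.2, -7.0, 164.9]
tcp_rot: [179.9, -0.0, 83.5]
ft_force: [0.2, 0.1, 0.8]
finger_gap: 51.4
grip_force: 47.5
t 13.45 pos [580.2  -7.  164.9] rot [179.88  -0.    83.51] F [0.2 0.1 0.8] gap 51.4 47.53597676753998
tool shift mm 0.5 -1.8 31.2 turn 0.01
```

```bash
python3 -m handwheel '[[0.0003,-0.0008,0.005,0],[0,0,0.005,0],[0,0,0.004,0],[0,0,0,0],[0,0,0,0]]'; python3 -m handwheel '[[0,0,0.003,0],[0,0,0.003,0],[0,0,0,0],[0,0,0,0]]'
```

```text
time: 13.95
tool_pos: [578.4, -6.6, 149.3]
tcp_rot: [-180.0, 0.0, 83.5]
ft_force: [-0.6, 0.7, -0.4]
finger_gap: 51.4
grip_force: 47.5
time: 14.35
tool_pos: [578.8, -6.9, 143.7]
tcp_rot: [180.0, 0.0, 83.5]
ft_force: [0.5, -3.7, 0.9]
finger_gap: 51.4
grip_force: 47.8
```

One hook pushes the cover towards -y; shift 1 mm that way and continue.

```bash
python3 -m handwheel '[[-0.0012,0,0,0],[0,0,0.001,0],[0,0,0,0],[0,0,0,0]]'; python3 -m handwheel '[[0,0,0.002,0],[0,0,0,0],[0,0,0,0]]'
```

```text
time: 14.75
tool_pos: [578.8, -7.7, 143.1]
tcp_rot: [180.0, -0.0, 83.5]
ft_force: [-0.5, -1.0, 5.2]
finger_gap: 51.3
grip_force: 48.2
time: 15.05
tool_pos: [578.3, -7.7, 140.3]
tcp_rot: [-180.0, -0.0, 83.5]
ft_force: [0.9, -0.7, 0.8]
finger_gap: 51.6
grip_force: 47.7
```

```bash
python3 -m handwheel '[[0,0,0.002,0],[0,0,0.002,0],[0,0,0,0],[0,0,0,0]]'; python3 -m handwheel '[[0,0,0.002,0],[0,0,0,0],[0,0,0,0]]'
```

```text
time: 15.45
tool_pos: [577.7, -7.5, 135.4]
tcp_rot: [-179.9, -0.0, 83.5]
ft_force: [1.0, -0.2, -6.6]
finger_gap: 51.5
grip_force: 48.0
time: 15.75
tool_pos: [578.6, -7.8, 134.8]
tcp_rot: [180.0, -0.0, 83.5]
ft_force: [0.9, 0.5, -0.2]
finger_gap: 51.4
grip_force: 48.3
```

```bash
python3 -m handwheel '[[0,0,0.0015,0],[0,0,0,0],[0,0,0,0]]'; python3 -m handwheel '[[0,0,0.0015,0],[0,0,0,0],[0,0,0,0]]'
```

```text
time: 16.05
tool_pos: [578.9, -7.8, 133.7]
tcp_rot: [179.9, -0.0, 83.5]
ft_force: [-0.4, 0.3, 3.0]
finger_gap: 51.4
grip_force: 48.7
time: 16.35
tool_pos: [578.9, -7.8, 133.7]
tcp_rot: [179.9, 0.0, 83.5]
ft_force: [-5.9, 0.5, 13.8]
finger_gap: 51.4
grip_force: 50.2
```

It has bottomed at the predicted 133.7. One firmer push, ease off, open to 68 mm only because the wall is near, and rise.

```bash
python3 -m handwheel '[[0,0,0.0008,0],[0,0,0,0],[0,0,-0.0015,0],[0,0,0,0]]'; python3 -m handwheel '[[0,0,0,0],[0,0,0,0],[0,0,0,0],[0,0,0,0],[0,0,0,0]]' 0.068;  python3 -m handwheel '[[0,0,-0.005,0],[0,0,-0.01,0],[0,0,-0.02,0],[0,0,-0.04,0],[0,0,-0.04,0],[0,-0.04,0,0],[0,-0.04,0,0],[0,-0.04,0,0],[0,-0.04,0,0],[0,0,0,0]]'
python3 - <<'E'
from h import *
for n in('top','side'): cv2.imwrite(f'pics/{n}4.png',r.snapshot(n)[:,:,::-1])
t=cv2.imread('pics/top4.png');s=cv2.imread('pics/side4.png')
cv2.imwrite('pics/c5.png',np.hstack([cv2.resize(t[105:185,225:305],(400,400),interpolation=2),cv2.resize(s[130:210,250:330],(400,400),interpolation=2)]))
w=np.radians(-6.5);c=np.array([578.9,-7.0,112]);ex=np.array([np.cos(w),np.sin(w),0]);ey=np.array([-np.sin(w),np.cos(w),0])
for a,b in [(-26,-52),(26,-52),(-26,52),(26,52)]:
    X=c+a*ex+b*ey+[0,0,55];print((proj('top',X)-[225,105])*5,(proj('side',X)-[250,130])*5+[400,0])
E
```

```text
time: 16.75
tool_pos: [579.0, -7.8, 133.7]
tcp_rot: [179.9, -0.0, 83.5]
ft_force: [-3.8, -0.3, 10.1]
finger_gap: 51.1
grip_force: 49.8
time: 17.25
tool_pos: [578.3, -7.8, 132.0]
tcp_rot: [-180.0, 0.0, 83.5]
ft_force: [0.8, 0.1, 0.3]
finger_gap: 68.0
grip_force: 0.0
time: 18.25
tool_pos: [416.1, 10.9, 247.9]
tcp_rot: [180.0, -0.0, 83.5]
ft_force: [0.4, -0.1, 0.3]
finger_gap: 67.7
grip_force: 0.0
[[293.59496454 252.93624196]] [[598.4895975  310.32111734]]
[[302.46498997 156.5805286 ]] [[691.69343059 290.14569767]]
[[ 98.20808666 234.04626802]] [[537.7074506  187.74685697]]
[[107.96665601 137.85478291]] [[626.49484705 169.50603174]]
```

View pics/c5.png

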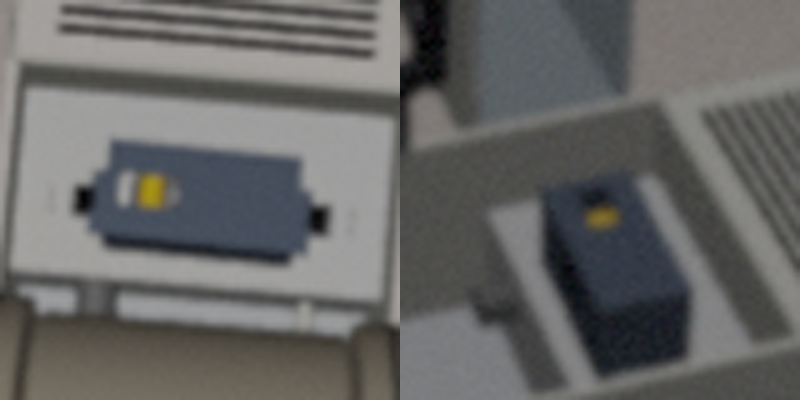

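The picture shows the cover down on its seat: top corners near (598,308) and (690,290) in the side crop match the seated prediction, the roller is visible free in the slot, and a hook stands at each end at (83,200) and (318,218). The gripper is clear.

```bash
python3 -c "
from bench import r
print(r.hand_in())"
```

```text
the job is handed in; nothing more can be done
None
```

I pressed the switch about 11 mm (roughly 5 N, past the click and short of overtravel) and it sprang back; the cover is now on its seat with the gripper clear, and I handed the job in at about 18 s. The hooks look closed over the lips in the last pictures, but no verdict came back.

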